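Open the dark box and load the camera head

ROBOT

A 7-joint arm with a two-finger parallel gripper is mounted at the origin on the work surface. World frame = base frame: x ahead of the robot, y to its left, z up, the work surface at z = 0. Lengths are in m, angles in rad, forces in N, time in s.
With the tool pointing down it reaches from about 0.35 to 0.9 m from the base axis. Payload 7.2 kg.
Tool frame: the origin (TCP) lies at the very end of the fingers, on their centre line; the grasp point (between the pads) lies 19 mm behind it (arm.grasp_offset is the distance from the TCP to the grasp point, in m); z points along the fingers, y is the direction in which the jaws open and shut (so a half turn about z gives the same grasp; the last joint's range is limited). The gripper opens to 88 mm and grips with 3 to 60 N. Pads are 20 mm wide; open, the fingers measure 115 mm over their backs; the gripper's body (75 mm by 178 mm) begins 61 mm behind the grasp point.
Start: joints at [-1.234, 0.411, -0.013, 1.596, 0.006, 1.134, -0.082], TCP at [0.246, 0.574, 0.223] pointing down, gripper open.
Joint ranges: [-2.95, 2.95], [-0.29, 1.99], [-1.47, 1.44], [0.14, 2.54], [-1.03, 4.17], [0.13, 1.85], [-2.86, 2.86]. Speed limits (rad/s): [2.39, 2.39, 3.01, 3.01, 3.14, 3.14, 3.14].

INTERFACE

Orientations are given as a 3x3 rotation matrix whose columns are the frame's x, y, z axes.
In Python, from station import arm gives the robot as it stands.
- The arm moves only by the shell command python3 -m crank 'ROWS'. ROWS is JSON, a list of rows, each a list of 3 entries, a list of its own where there are three numbers: the shift along the tool's x, y, z in m, then the turn, a rotation vector about the tool's x, y, z in degrees, then the finger opening in m, from 0 to 0.0878. A call has exactly 10 rows; each row is the pose to reach, as a shift and turn from the pose measured when the call began, along the tool's axes at that moment; what a row does not reach only later rows make up. A row lasts 1/12 s, in which the tool goes at most 41.7 mm and 7.16 degrees, less where a joint would pass 70% of its speed; a pose out of reach is approached as far as the arm can. A call with a gripper value outside its range is refused whole. The fingers move at their own pace and stop on an object; the grip force is fixed at half the most. Time passes only in rows, so rows that repeat a pose let the fingers close, or fill a call up. It gives the time, the measured TCP pose, the force and the opening at its end, in the units of the state.
- arm.get_obs(): the state, without advancing time (a new reading comes with each control period).
- arm.camera(name): name is "scene" or "side" or "wrist"; returns the picture (400x640x3 uint8, red, green, blue); there is no depth.
- arm.calibration(name): a dict with "mtx" (3x3 intrinsics, pixels), "rvec" (rotation vector, rad) and "tvec" (3), from world to camera coordinates, as OpenCV has them. Camera axes: x right, y down, z forward; pixel columns grow to the right and rows downward; lengths in m; the calibration is good to about 2 mm. A picture is of the moment at which its call begins: read the wrist's pose just before it. calibration takes no time and is no camera call; for the wrist camera it gives the pose at the moment of the call.
- arm.sign_off(): hands the job in, once; it reports no verdict.
Trained networks look in the newest picture that a camera, given by its name, has taken for a name from the list of things; names that differ only in an ending like _2 or _b are one class to them, and where a whole thing is asked for, a point or a joint stands for the part that bears it (a point fixed in the world has none). Each returns a list of dicts, best first, with "p" (0 to 1); they miss things now and then, are a little off and sometimes report something else, mostly with a low value. They report only what shows in the picture. A call takes as long as a camera call. They do not tell look-alikes from the thing itself.
- arm.search_frame(camera, label): "box" ([left, top, width, height] in pixels, round what is visible of it).
- arm.outline_of(camera, label): "mask" (400x640 bool, what is visible of it) and "box" ([left, top, width, height] in pixels, round what is visible of it).
- arm.landmark_of(camera, label): "location" ([column, row] in pixels: a listed point, or the origin of a listed thing).
The state is a dict: "time": time; "q": joint angles; "qvel": joint speeds; "joint_efforts": joint torques, N m; "position": TCP position; "orientation": TCP orientation; "wrist_force": force on the tool from outside, world axes, zero at the start; "ft_torque": the same for the moment, N m; "width": finger opening in m.
Only numpy, scipy, OpenCV 4.12 (cv2) and the standard library are available. Lean on these libraries where they do the work, as an engineer would, in place of code of your own. Each camera call takes 0.05 s, during which the arm holds its last target. There are 200 camera calls.

TASK

To load the red-ringed camera head into the dark box for its noise test, first take the box's lid by its front handle, swing it up past its balance point and, keeping hold of it, ease it back until you feel it bear lightly on the red rubber stop behind it, wherever that is set - do not let it fall or bang, and do not force the stop - then let go, so that the lid stays open by itself. Then stand the camera head lens up in its nest in the box and press it gently past the spring roller until it sits fully home, let it go, and leave everything else on the table where it is.

Things in the scene. Friction and masses are not known exactly. Their poses are not given: they have to be found in the camera images.
- dark_box: The dark box: a black aluminium box bolted to the table, 140 mm deep (its x axis, -x is the front with the handle), 240 mm wide (y), rim 70 mm above the table; its 30 mm deep lid makes it 100 mm tall when shut. Inside are the nest and a spring roller. Origin at the centre of its underside, z up.
- lid_hinge (a point): Middle of the lid's hinge axis, which runs along the box's y axis at the rim of the far (+x) wall: 70 mm behind the box's centre, 70 mm above the table. Axes as the box.
- lid (a joint): Lid angle, rad: 0 shut, grows as the lid swings up and back; 1.57 upright. The lid weighs 0.45 to 0.75 kg with its handle, the hinge is nearly free: below the balance point (about 1.3) it falls shut, beyond it falls back. It comes to rest on the stop somewhere between 1.5 and 2.0, depending on the stop's setting.
- lid_handle (a point): Middle of the handle bar: round, 12 mm thick, 120 mm long along the box's y, 36 mm in front of the lid's front face (30 mm of free space behind the bar); 176 mm from the hinge axis along the lid and 15 mm to its outer side (lid shut: 85 mm above the table). Axes turn with the lid, x points from handle to hinge. The bar can turn between fingers that hold it.
- rest_post: The lid's stop: steel post 205 mm tall behind the box; a clamp holds a level screw rod with a red rubber tip (20 mm across), 170 mm above the table, on which the lid's outer face leans 100 mm above the hinge. Origin at the post's foot, 125 mm behind the hinge. The tip stands 46 to 99 mm in front of the post: it differs each time and is not measured. The rubber gives 1 mm per 5 N.
- nest_floor (a point): Centre of the floor of the camera nest, 10 mm above the table inside the box, 24 mm in front of the box's centre. The nest is an aluminium plate with a pocket 56 mm long (box x), 43 mm wide (box y) and 7 mm deep, chamfered at its mouth. At its front (-x) end an end stop, level with the pocket's edge, stands 30 mm above the floor and ends in a flared lip. Axes as the box.
- roller_mid (a point): Middle of the white, freely turning spring roller at the nest's far (+x) end: 20 mm diameter, axis along box y, 17 mm above the pocket floor. It reaches 3 mm into the pocket's outline; the camera head pushes it back on its way down, which takes some 3 to 10 N, and is then held between it and the end stop. Both stand up about 35 mm, so the camera head is best held across its 40 mm width.
- cam_red_mid (a point): The red-ringed camera head: black block 54 mm long (its x), 40 mm wide (y), 46 mm tall, with a lens (34 mm across, 16 mm tall) on top that has a red ring; 62 mm tall in all. Point at its centre, 31 mm above its underside, z up. 0.22 kg. Goes into the nest lens up, length along the pocket, either way round; fully home, this point is 31 mm above the nest floor.
- cam_blue_mid (a point): A bystander: blue-ringed camera head: black block 54 mm long (its x), 40 mm wide (y), 46 mm tall, with a lens (34 mm across, 16 mm tall) on top that has a blue ring; 62 mm tall in all. Point at its centre, 31 mm above its underside, z up.
- cam_grey_mid (a point): A bystander: white-ringed camera head: black block 54 mm long (its x), 40 mm wide (y), 46 mm tall, with a lens (34 mm across, 16 mm tall) on top that has a white ring; 62 mm tall in all. Point at its centre, 31 mm above its underside, z up.
Things that resemble listed ones, but are neither listed nor needed, are in the scene too. What is shaped like the part that bears cam_red_mid but green or turquoise is not meant.

How it is judged:
On the way, in this order (a step that is already met when the one before it is completed fails the run):
1. the lid, still held by the fingers, has been brought to bear on its stop (value of joint lid above 1.4 rad and contact force between rest_post and anything else above 0.5 N and contact force between the fingers and dark_box above 0.5 N), for 0.1 s.
2. the lid, let go, leans open on its stop by itself (value of joint lid above 1.4 rad and velocity of joint lid between -0.05 and 0.05 rad/s and contact force between the fingers and dark_box below 0.2 N), for 0.3 s.
3. the red-ringed camera head sits fully home in the nest (z of cam_red_mid in the frame of nest_floor between 0.029 and 0.0335 m and horizontal distance between cam_red_mid and nest_floor below 0.004 m and angle between cam_red_mid's own z axis and vertical below 0.06 rad and angle between the x axis of cam_red_mid and the x axis of nest_floor, either way round below 0.1 rad), for 0.2 s.
At the end, for the whole second after the job is handed in: The lid rests open past its balance point (beyond 1.4 rad) without moving; the red-ringed camera head stands lens up in the nest, fully down (within 2.5 mm), within 4 mm of the nest's centre and square to it within 0.1 rad, at rest and released (all of step 3 and value of joint lid above 1.4 rad and velocity of joint lid between -0.05 and 0.05 rad/s and linear speed of cam_red below 0.02 m/s and contact force between the fingers and cam_red below 0.1 N); the robot touches nothing.
It fails at once if the lid moves faster than 1.5 rad/s (dropped, flung or banged) (velocity of joint lid above 1.5 rad/s or velocity of joint lid below -1.5 rad/s).
It fails at once if the lid's stop is loaded with more than 25 N (lid banged or forced against it) (contact force between rest_post and anything else above 25 N).
It fails at once if the camera head is pressed on the nest or box with more than 60 N (contact force between cam_red and dark_box above 60 N).
It fails at once if another thing on the table is shifted by more than 20 mm (distance of any of cam_blue, cam_grey, puck, alu_box, hexdriver, lens_mount, lens_cap from where it was at the start of the episode above 0.02 m).
It also fails if it takes over 72 s, if anything falls off the work surface, if the arm or the gripper's body presses on something with over 40 N, if the wrist force passes 120 N, or if a joint passes its speed limit or range.

## Working session

There is one attempt and no reset: what is moved stays moved. The work goes in short steps, Python scripts to look and compute and a shell command to move; the robot and the scene stay as the last step left them, time stands still between calls to the robot, and variables do not carry over. Pictures are saved under pics/ and viewed, about 8 in all and at most 12, crops included, and the job is handed in when it is done.

```bash
mkdir -p pics; ls; python3 - <<'E'
from station import arm
import cv2,numpy as np
o=arm.get_obs(); print(o['time'],o['position'],o['orientation'],o['wrist_force'],o['width'])
ims=[]
for c in ['scene','side']:
    im=arm.camera(c); cv2.imwrite(f'pics/{c}0.png',im[:,:,::-1]); 
    k=arm.calibration(c); R=cv2.Rodrigues(k['rvec'])[0]; print(c,'cam pos',-R.T@k['tvec'],'fwd',R[2])
    for l in ['dark_box','lid_hinge','lid_handle','rest_post','nest_floor','cam_red_mid','cam_blue_mid','cam_grey_mid']:
        print(c,l,[(np.round(d['location'],1).tolist(),round(d['p'],2)) for d in arm.landmark_of(c,l)[:3]])
E
```

```text
pics
0.0 [0.24598026 0.57402573 0.22184765] [[-9.19201712e-01  3.93786684e-01 -5.10054239e-04]
 [ 3.93786999e-01  9.19200541e-01 -1.47118005e-03]
 [-1.10488979e-04 -1.55316394e-03 -9.99998788e-01]] [-0.84655742  0.38917523  0.79519611] 0.08788433805258238
scene cam pos [ 1.03305895 -0.20856869  0.72456007] fwd [-0.52888612  0.37489459 -0.76140234]
scene dark_box [([201.5, 270.2], 0.81)]
scene lid_hinge [([208.1, 279.0], 0.67)]
scene lid_handle [([174.8, 215.4], 0.69)]
scene rest_post [([241.4, 349.1], 0.81), ([204.7, 281.7], 0.54)]
scene nest_floor []
scene cam_red_mid [([303.6, 196.3], 0.94), ([440.1, 201.1], 0.81), ([389.5, 156.5], 0.6)]
scene cam_blue_mid [([341.0, 147.7], 0.83)]
scene cam_grey_mid [([376.0, 129.1], 0.63)]
side cam pos [0.47892316 0.97650178 0.67330916] fwd [ 0.10758294 -0.82318507 -0.55748745]
side dark_box [([344.6, 167.9], 0.63)]
side lid_hinge [([317.4, 136.6], 0.77)]
side lid_handle [([388.0, 138.5], 0.91)]
side rest_post []
side nest_floor [([323.5, 294.6], 0.44)]
side cam_red_mid [([223.6, 286.2], 0.75), ([349.3, 218.2], 0.64), ([324.2, 292.4], 0.61)]
side cam_blue_mid [([384.6, 140.2], 0.73), ([382.7, 269.1], 0.6)]
side cam_grey_mid [([390.6, 322.5], 0.97)]
```

View pics/scene0.png

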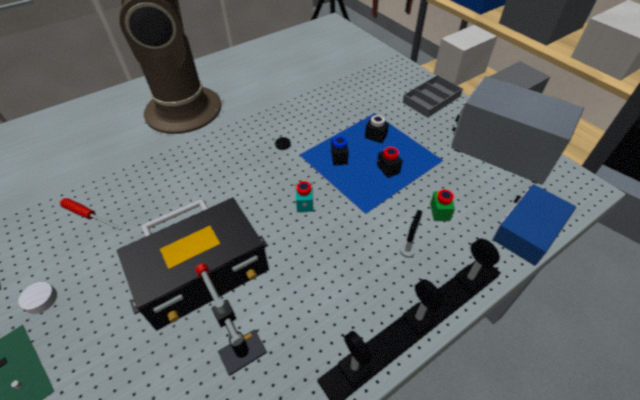

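View pics/side0.png

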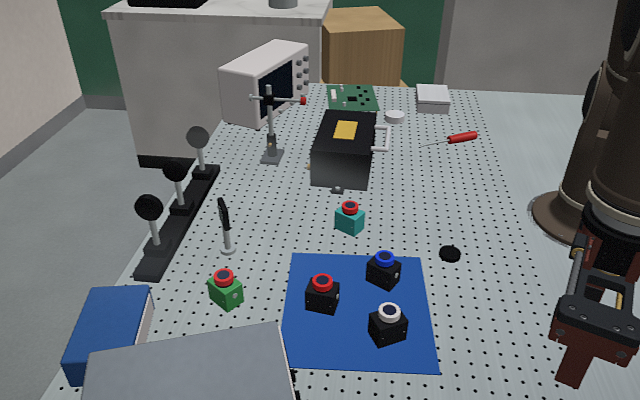

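The scene shows the shut box at (195,260) with its handle at (175,217) and the red stop tip at (202,268). Things that could be taken for the red camera head, in scene pixels:
- the black one on the blue mat at (390,158)
- the turquoise one at (304,195)
- the green one at (442,203)

By the description I choose the black body at (390,158), which is at (322,293) in the side picture.

```bash
cat > h.py <<'E'
from station import arm
import cv2,numpy as np
def K(c):
    k=arm.calibration(c); return k['mtx'],cv2.Rodrigues(np.array(k['rvec'],float))[0],np.array(k['tvec'],float).ravel(),np.array(k['rvec'],float)
def proj(c,P):
    k=K(c); return cv2.projectPoints(np.atleast_2d(np.array(P,float)),k[3],k[2],k[0],None)[0].reshape(-1,2)
def tri(a,b,ca='scene',cb='side'):
    P=[np.array(K(c)[0])@np.c_[K(c)[1],K(c)[2]] for c in (ca,cb)]
    X=cv2.triangulatePoints(P[0],P[1],np.array(a,float).reshape(2,1),np.array(b,float).reshape(2,1))[:,0]; return X[:3]/X[3]
def atz(c,uv,z):
    m,R,t,_=K(c); d=R.T@np.linalg.inv(m)@np.array([*uv,1.]); o=-R.T@t; return o+d*(z-o[2])/d[2]
E
python3 - <<'E'
from h import *
for n,a,b in [('red',(389.5,156.5),(324.2,292.4)),('blue',(341,147.7),(382.7,269.1)),('grey',(376,129.1),(390.6,322.5)),('box',(201.5,270.2),(344.6,167.9)),('handle',(174.8,215.4),(388,138.5)),('hinge',(208.1,279),(317.4,136.6)),('redtip',(202,268),(303,100))]:
    X=tri(a,b); print(n,X.round(4),'res',(proj('scene',X)[0]-a).round(1),(proj('side',X)[0]-b).round(1))
s=cv2.imread('pics/scene0.png'); d=cv2.imread('pics/side0.png')
a=cv2.resize(s[190:340,100:280],None,fx=2.2,fy=2.2,interpolation=2); 
b=cv2.resize(d[70:200,240:410],None,fx=2.3,fy=2.3,interpolation=2)
c1=cv2.resize(s[120:220,280:460],None,fx=2.2,fy=2.2,interpolation=2); c2=cv2.resize(d[235:355,275:445],None,fx=2.2,fy=2.2,interpolation=2)
can=np.zeros((600,800,3),np.uint8)
for im,x,y in [(a,0,0),(b,400,0),(c1,0,332),(c2,400,332)]: can[y:y+im.shape[0],x:x+im.shape[1]]=im[:600-y,:800-x]
cv2.imwrite('pics/crops.png',can)
E
```

```text
red [0.5452 0.336  0.0412] res [-0. -0.] [-0.  0.]
blue [0.4449 0.2589 0.0378] res [-0.2 -0.2] [-0.2  0.1]
grey [0.4315 0.3848 0.0322] res [-1.3 -1. ] [-1.4  0.8]
box [ 0.546  -0.1784 -0.0057] res [1.7 1.5] [ 0.9 -0.6]
handle [ 0.4439 -0.1761  0.0846] res [-1.6 -1.7] [-0.9  0.7]
hinge [ 0.6211 -0.1809  0.0784] res [-0.1 -0.1] [-0.1  0. ]
redtip [ 0.6579 -0.1848  0.1747] res [-0.5 -0.4] [-0.2  0.1]
```

View pics/crops.png

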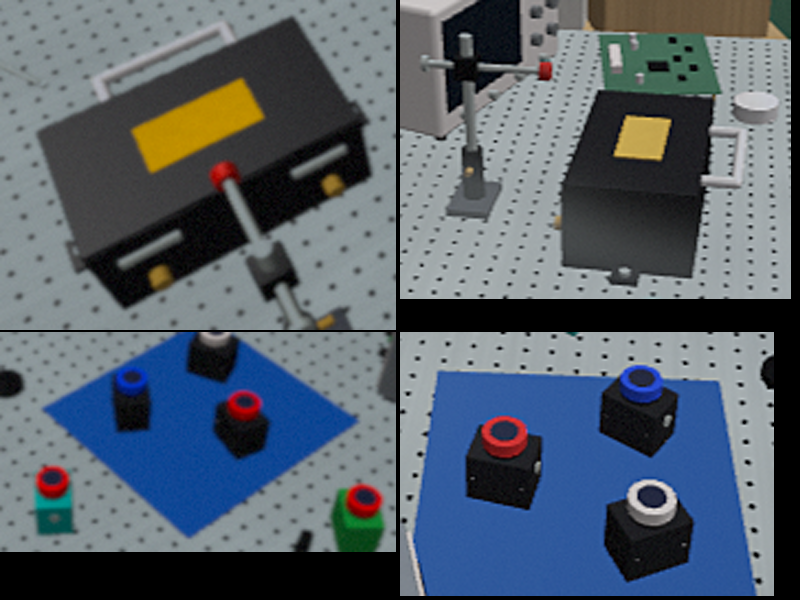

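Lower left, the red ring with a black body at crop (243,415) confirms the choice; the turquoise and green ones are the decoys. The stop tip is at scene (202,268). Now I fit the box pose.

```bash
python3 - <<'E'
from h import *
from scipy.optimize import least_squares
B=np.array([[-70,120,100],[-70,-120,100],[70,-120,100],[70,120,100],[-106,60,85],[-106,-60,85]])/1000
# scene: image left = -y? test via projection of both
sc=np.array([(118.2,249.1),(233.2,197.7),(264.5,240.9),(137.3,308.2),(144.1,226.4),(200.9,202.3)])
sd=np.array([(367,153.5),(376.1,112.6),(326.1,110),(311.7,149.6),(386.5,149.6),(387.8,127)])
sw=[1,0,3,2,5,4]
def W(p,P): c,s=np.cos(p[2]),np.sin(p[2]); return P@np.array([[c,s,0],[-s,c,0],[0,0,1]])+[p[0],p[1],0]
for o in (sc,sc[sw]):
  f=lambda p:np.r_[(proj('scene',W(p,B))-o).ravel(),(proj('side',W(p,B))-sd).ravel()]
  r=least_squares(f,[.546,-.178,0],loss='soft_l1'); print(r.x.round(4),r.cost); print(f(r.x).reshape(-1,2).round(1).tolist())
o=arm.get_obs(); 
k=K('wrist'); R,t=k[1],k[2]; Ro=np.array(o['orientation'])
print('wristcam in tool',Ro.T@(-R.T@t-o['position']),'R',(Ro.T@R.T).round(3),k[0])
E
```

```text
[ 0.5497 -0.1837 -0.067 ] 879.7253820748127
[[114.3, -52.1], [-119.2, 50.4], [-131.7, 66.9], [124.3, -63.3], [56.7, -24.4], [-57.1, 23.8], [1.0, 1.9], [1.5, 0.1], [0.4, -1.3], [-2.9, 0.3], [-1.3, 0.7], [1.1, 1.6]]
[ 0.5505 -0.1797 -0.0364] 12.434795240462805
[[-0.4, -2.0], [-2.6, 0.1], [-0.1, -0.2], [-0.7, 1.4], [0.0, -0.9], [0.4, 0.3], [2.3, 2.4], [-0.2, 0.3], [-1.5, -0.5], [-2.1, 1.7], [-0.8, 0.9], [0.1, 1.7]]
wristcam in tool [ 7.44126416e-02  1.56317111e-05 -1.60291786e-01] R [[ 0.001 -0.962 -0.272]
 [ 1.     0.     0.001]
 [-0.001 -0.272  0.962]] [[302.43954821   0.         317.0816166 ]
 [  0.         302.43954821 194.75321957]
 [  0.           0.           1.        ]]
```

```bash
cat >> h.py <<'E'
def go(p,yaw=None,R=None,off=0):
    """shift/turn to TCP p; yaw = world angle (deg) of tool y, pointing down"""
    o=arm.get_obs(); Ro=np.array(o['orientation'])
    if R is None:
        if yaw is None: yaw=np.degrees(np.arctan2(Ro[1,1],Ro[0,1]))
        a=np.radians(yaw); y=np.array([np.cos(a),np.sin(a),0]); z=np.array([0,0,-1.]); R=np.c_[np.cross(y,z),y,z]
    print('t',round(o['time'],2),'pos',np.round(o['position'],4),'shift',(Ro.T@(np.array(p)-o['position'])).round(4),'turn',np.degrees(cv2.Rodrigues(Ro.T@R)[0].ravel()).round(2),'F',np.round(o['wrist_force'],2))
E
python3 -c "
from h import *
go([.53,.336,.30],30)"
```

```text
t 0.9 pos [0.2462 0.5745 0.2227] shift [-0.3548 -0.1074 -0.0773] turn [ 0.   -0.   36.81] F [ 0.23 -0.13  0.41]
```

```bash
python3 -m crank '[[[-0.355,-0.107,-0.077],[0,0,37],0.06],[[-0.355,-0.107,-0.077],[0,0,37],0.06],[[-0.355,-0.107,-0.077],[0,0,37],0.06],[[-0.355,-0.107,-0.077],[0,0,37],0.06],[[-0.355,-0.107,-0.077],[0,0,37],0.06],[[-0.355,-0.107,-0.077],[0,0,37],0.06],[[-0.355,-0.107,-0.077],[0,0,37],0.06],[[-0.355,-0.107,-0.077],[0,0,37],0.06],[[-0.355,-0.107,-0.077],[0,0,37],0.06],[[-0.355,-0.107,-0.077],[0,0,37],0.06]]'
python3 - <<'E'
from h import *
im=arm.camera('wrist'); cv2.imwrite('pics/w1.png',im[:,:,::-1])
for l in ['cam_red_mid','cam_blue_mid','cam_grey_mid']:
    for d in arm.landmark_of('wrist',l)[:3]: print(l,np.round(d['location'],1),round(d['p'],2),atz('wrist',d['location'],.031).round(4))
h=np.array([.5505,-.1797])+np.array([[np.cos(-.0364),np.sin(.0364)],[np.sin(-.0364),np.cos(.0364)]])@[-.106,0]
print(h); go([h[0],h[1],.16],-2.1)
E
```

```text
time: 1.73
position: [0.5371, 0.3287, 0.3016]
orientation: [[-0.488, 0.873, 0.005], [0.873, 0.488, -0.002], [-0.004, 0.004, -1.0]]
wrist_force: [-0.1, -0.7, 0.4]
width: 0.0602
cam_red_mid [429.7 215.4] 0.96 [0.7195 0.3491 0.031 ]
cam_red_mid [325.2 162.8] 0.81 [0.5427 0.3407 0.031 ]
cam_red_mid [234.4 175.2] 0.3 [0.4374 0.2601 0.031 ]
cam_blue_mid [233.6 175.8] 0.85 [0.4349 0.2607 0.031 ]
cam_grey_mid [269.3  91. ] 0.66 [0.4249 0.3908 0.031 ]
[ 0.44457022 -0.17584245]
t 1.93 pos [0.5294 0.3373 0.2992] shift [-0.4029 -0.3289  0.1391] turn [-0.06 -0.04 31.96] F [-0.65 -0.13  0.63]
```

View pics/w1.png

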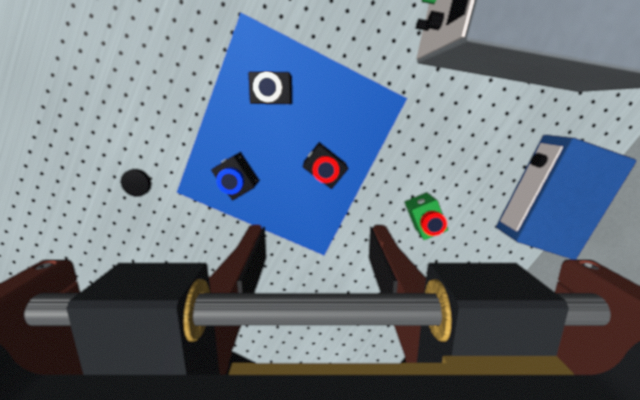

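The wrist picture shows the black red-ringed head at (325,165), turned about 35° in the image; the green decoy is at (430,220). Next stop is the handle.

```bash
python3 -m crank '[[[-0.403,-0.329,0.06],[0,0,32],0.03],[[-0.403,-0.329,0.06],[0,0,32],0.03],[[-0.403,-0.329,0.06],[0,0,32],0.03],[[-0.403,-0.329,0.06],[0,0,32],0.03],[[-0.403,-0.329,0.06],[0,0,32],0.03],[[-0.403,-0.329,0.06],[0,0,32],0.03],[[-0.403,-0.329,0.06],[0,0,32],0.03],[[-0.403,-0.329,0.06],[0,0,32],0.03],[[-0.403,-0.329,0.06],[0,0,32],0.03],[[-0.403,-0.329,0.06],[0,0,32],0.03]]'
python3 -c "
from h import *
go([.4446,-.1758,.16],-2.1)"
```

```text
time: 2.77
position: [0.4612, -0.0714, 0.2512]
orientation: [[0.033, 0.999, -0.001], [0.999, -0.033, 0.002], [0.002, -0.001, -1.0]]
wrist_force: [1.5, -0.7, 0.4]
width: 0.0298
t 2.77 pos [ 0.4612 -0.0714  0.2512] shift [-0.105 -0.013  0.091] turn [-0.05 -0.09  0.2 ] F [ 1.54 -0.7   0.44]
```

```bash
python3 -m crank '[[[-0.035,-0.004,0.03],[0,0,0.2],0.03],[[-0.07,-0.009,0.06],[0,0,0.2],0.03],[[-0.09,-0.011,0.08],[0,0,0.2],0.03],[[-0.105,-0.013,0.091],[0,0,0.2],0.03],[[-0.105,-0.013,0.091],[0,0,0.2],0.03],[[-0.105,-0.013,0.091],[0,0,0.2],0.03],[[-0.105,-0.013,0.091],[0,0,0.2],0.03],[[-0.105,-0.013,0.091],[0,0,0.2],0.03],[[-0.105,-0.013,0.091],[0,0,0.2],0.03],[[-0.105,-0.013,0.091],[0,0,0.2],0.03]]'
python3 - <<'E'
from h import *
im=arm.camera('wrist'); cv2.imwrite('pics/w2.png',im[:,:,::-1])
for d in arm.landmark_of('wrist','lid_handle')[:3]: print(np.round(d['location'],1),round(d['p'],2),atz('wrist',d['location'],.085).round(4))
def W(P): c,s=np.cos(-.0364),np.sin(-.0364); return np.array(P)@np.array([[c,s,0],[-s,c,0],[0,0,1]])+[.5505,-.1797,0]
print(proj('wrist',W([[-.106,.06,.085],[-.106,-.06,.085],[-.07,.12,.1],[-.07,-.12,.1]])).round(1))
go([.4446,-.1758,.066],-2.1)
E
```

```text
time: 3.6
position: [0.4454, -0.1747, 0.1606]
orientation: [[0.035, 0.999, 0.001], [0.999, -0.035, 0.002], [0.002, 0.0, -1.0]]
wrist_force: [-0.2, -0.2, 0.2]
width: 0.0298
[316.5 205.1] 0.76 [ 0.4449 -0.1757  0.085 ]
[[316.2 130.4]
 [316.1 270.9]
 [370.5  39.6]
 [357.  340.9]]
t 3.7 pos [ 0.445  -0.1751  0.1604] shift [-0.0008 -0.0004  0.0944] turn [ 0.   -0.1   0.07] F [-0.29 -0.39 -0.49]
```

View pics/w2.png

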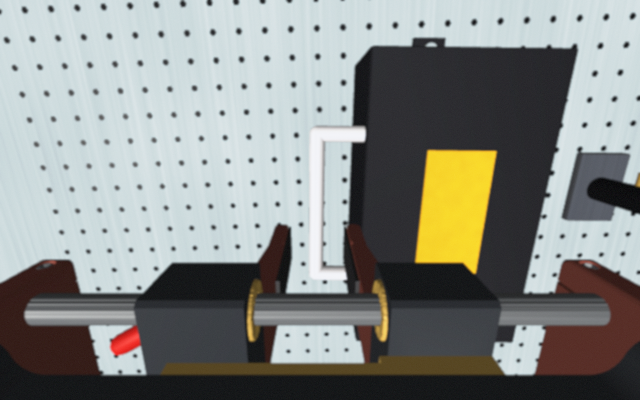

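The bar sits at column 317, rows 130 to 272, as predicted. I go down and close.

```bash
python3 -m crank '[[[-0.001,0,0.03],[0,0,0],0.03],[[-0.001,0,0.06],[0,0,0],0.03],[[-0.001,0,0.08],[0,0,0],0.03],[[-0.001,0,0.09],[0,0,0],0.03],[[-0.001,0,0.094],[0,0,0],0.03],[[-0.001,0,0.094],[0,0,0],0.03],[[-0.001,0,0.094],[0,0,0],0.0],[[-0.001,0,0.094],[0,0,0],0.0],[[-0.001,0,0.094],[0,0,0],0.0],[[-0.001,0,0.094],[0,0,0],0.0]]'
python3 - <<'E'
from h import *
o=arm.get_obs(); p=np.array(o['position']); print(p,o['width'],o['wrist_force'])
u=np.array([np.cos(-.0364),np.sin(-.0364),0]); Ro=np.array(o['orientation'])
r=np.hypot(.176,.015); a0=np.arctan2(.015,.176)
for t in np.arange(0,1.71,.1):
    d=(-r*np.cos(a0+t)+r*np.cos(a0))*u+np.array([0,0,r*(np.sin(a0+t)-np.sin(a0))]); print(round(t,2),(Ro.T@d).round(4))
E
```

```text
time: 4.53
position: [0.4448, -0.1761, 0.0673]
orientation: [[0.036, 0.999, 0.0], [0.999, -0.036, 0.002], [0.002, 0.0, -1.0]]
wrist_force: [-2.9, -0.3, 6.1]
width: 0.0116
[ 0.44475759 -0.1760891   0.06726933] 0.011573573848580735 [-2.93382442 -0.34476618  6.07289516]
0.0 [0. 0. 0.]
0.1 [ 0.      0.0024 -0.0175]
0.2 [ 0.0001  0.0065 -0.0347]
0.3 [ 0.0001  0.0123 -0.0513]
0.4 [ 0.0001  0.0197 -0.0673]
0.5 [ 0.0002  0.0288 -0.0825]
0.6 [ 0.0002  0.0392 -0.0967]
0.7 [ 0.0002  0.0511 -0.1098]
0.8 [ 0.0002  0.0642 -0.1217]
0.9 [ 0.0002  0.0784 -0.1322]
1.0 [ 0.0002  0.0936 -0.1412]
1.1 [ 0.0003  0.1096 -0.1486]
1.2 [ 0.0003  0.1262 -0.1545]
1.3 [ 0.0003  0.1434 -0.1586]
1.4 [ 0.0002  0.1609 -0.161 ]
1.5 [ 0.0002  0.1785 -0.1616]
1.6 [ 0.0002  0.1962 -0.1605]
1.7 [ 2.000e-04  2.136e-01 -1.576e-01]
```

```bash
python3 -m crank '[[[0,0.0005,-0.005],[0,0,0],0.0],[[0,0.0015,-0.0125],[0,0,0],0.0],[[0,0.0032,-0.022],[0,0,0],0.0],[[0,0.0055,-0.031],[0,0,0],0.0],[[0,0.0083,-0.040],[0,0,0],0.0],[[0,0.0115,-0.0492],[0,0,0],0.0],[[0,0.0152,-0.058],[0,0,0],0.0],[[0,0.0197,-0.0673],[0,0,0],0.0],[[0,0.0242,-0.075],[0,0,0],0.0],[[0,0.0288,-0.0825],[0,0,0],0.0]]'
python3 - <<'E'
from h import *
o=arm.get_obs(); print(np.array(o['position'])-[.44476,-.17609,.06727],np.array(o['orientation']).round(4).tolist(),o['wrist_force'],o['ft_torque'])
E
```

```text
time: 5.37
position: [0.4721, -0.1773, 0.1504]
orientation: [[0.036, 0.999, -0.003], [0.999, -0.036, 0.003], [0.003, -0.003, -1.0]]
wrist_force: [-7.7, -0.8, 0.7]
width: 0.011
[ 0.02730379 -0.00118998  0.08310812] [[0.0362, 0.9993, -0.0032], [0.9993, -0.0362, 0.0031], [0.003, -0.0033, -1.0]] [-7.6976763  -0.81950034  0.74222963] [-0.24845243  1.88821215 -0.07371777]
```

```bash
python3 -m crank '[[[0,0.0066,-0.0066],[0,0,0],0.0],[[0,0.0119,-0.0136],[0,0,0],0.0],[[0,0.0178,-0.0203],[0,0,0],0.0],[[0,0.0238,-0.0267],[0,0,0],0.0],[[0,0.0303,-0.0328],[0,0,0],0.0],[[0,0.0369,-0.0386],[0,0,0],0.0],[[0,0.0439,-0.0440],[0,0,0],0.0],[[0,0.0511,-0.0491],[0,0,0],0.0],[[0,0.0587,-0.0537],[0,0,0],0.0],[[0,0.0663,-0.0581],[0,0,0],0.0]]'
python3 - <<'E'
from h import *
o=arm.get_obs(); print(np.array(o['position'])-[.44476,-.17609,.06727],np.array(o['orientation']).round(4).tolist(),o['wrist_force'],o['ft_torque'])
E
```

```text
time: 6.2
position: [0.5373, -0.1804, 0.211]
orientation: [[0.037, 0.999, -0.005], [0.999, -0.037, 0.004], [0.004, -0.005, -1.0]]
wrist_force: [-12.5, 0.8, 16.6]
width: 0.0109
[ 0.09257452 -0.00430112  0.14368762] [[0.0372, 0.9993, -0.005], [0.9993, -0.0372, 0.0044], [0.0042, -0.0051, -1.0]] [-12.5252836    0.7595236   16.57070778] [ 0.22860475  2.83558028 -0.03868386]
```

```bash
python3 -m crank '[[[0,0.0063,-0.0032],[0,0,0],0.0],[[0,0.0127,-0.0062],[0,0,0],0.0],[[0,0.0192,-0.0089],[0,0,0],0.0],[[0,0.0259,-0.0113],[0,0,0],0.0],[[0,0.0326,-0.0135],[0,0,0],0.0],[[0,0.0394,-0.0154],[0,0,0],0.0],[[0,0.0463,-0.0170],[0,0,0],0.0],[[0,0.0532,-0.0184],[0,0,0],0.0],[[0,0.0601,-0.0195],[0,0,0],0.0],[[0,0.0631,-0.0199],[0,0,0],0.0]]'
python3 - <<'E'
from h import *
o=arm.get_obs(); print(np.array(o['position'])-[.44476,-.17609,.06727],np.array(o['orientation']).round(4).tolist(),o['wrist_force'],o['ft_torque'])
im=arm.camera('side'); cv2.imwrite('pics/s3.png',cv2.resize(im[20:220,220:440,::-1],None,fx=3,fy=3))
E
```

```text
time: 7.03
position: [0.6017, -0.1834, 0.2306]
orientation: [[0.037, 0.999, -0.004], [0.999, -0.037, 0.003], [0.003, -0.004, -1.0]]
wrist_force: [-1.7, -2.4, -0.1]
width: 0.0113
[ 0.1568912  -0.00727921  0.1633476 ] [[0.0373, 0.9993, -0.0044], [0.9993, -0.0373, 0.0033], [0.0031, -0.0045, -1.0]] [-1.66958494 -2.38931956 -0.1066415 ] [-0.7419785   0.64748554 -0.08296985]
```

View pics/s3.png

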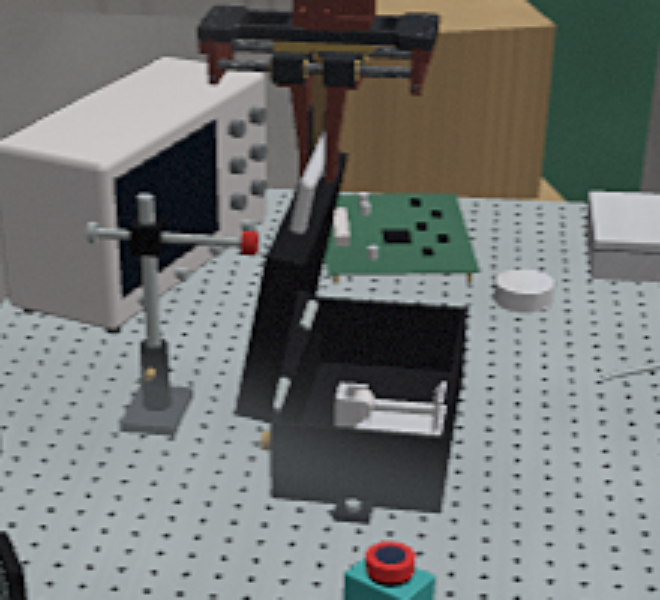

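The lid is held near upright, with a clear gap between the red tip (250,242) and the lid's outer face (about 275). Now the slow approach.

```bash
python3 -m crank '[[[0,0.0015,-0.0002],[0,0,0],0.0],[[0,0.004,-0.0004],[0,0,0],0.0],[[0,0.007,-0.0006],[0,0,0],0.0],[[0,0.010,-0.0008],[0,0,0],0.0],[[0,0.013,-0.0009],[0,0,0],0.0],[[0,0.016,-0.001],[0,0,0],0.0],[[0,0.019,-0.001],[0,0,0],0.0],[[0,0.022,-0.001],[0,0,0],0.0],[[0,0.024,-0.001],[0,0,0],0.0],[[0,0.025,-0.001],[0,0,0],0.0]]'
python3 - <<'E'
from h import *
o=arm.get_obs(); print(np.array(o['position'])-[.44476,-.17609,.06727],o['wrist_force'],o['ft_torque'])
im=arm.camera('side'); cv2.imwrite('pics/s4.png',cv2.resize(im[70:130,280:360,::-1],None,fx=5,fy=5,interpolation=2))
E
```

```text
time: 7.92
position: [0.6271, -0.1845, 0.2314]
orientation: [[0.037, 0.999, -0.004], [0.999, -0.037, 0.003], [0.003, -0.004, -1.0]]
wrist_force: [-2.2, -4.5, 0.4]
width: 0.0111
[ 0.18236221 -0.00841299  0.16411914] [-2.18515615 -4.50159642  0.42387349] [-0.85251545  0.59357737 -0.03211069]
```

View pics/s4.png

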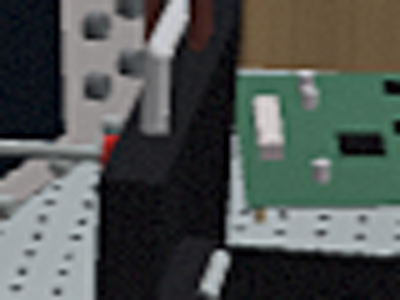

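```bash
python3 -m crank '[[[0,0.001,0],[0,0,0],0.0],[[0,0.002,0],[0,0,0],0.0],[[0,0.003,0.0001],[0,0,0],0.0],[[0,0.004,0.0002],[0,0,0],0.0],[[0,0.005,0.0003],[0,0,0],0.0],[[0,0.006,0.0003],[0,0,0],0.0],[[0,0.006,0.0003],[0,0,0],0.0],[[0,0.006,0.0003],[0,0,0],0.0],[[0,0.006,0.0003],[0,0,0],0.0],[[0,0.006,0.0003],[0,0,0],0.0]]'
python3 -c "
from h import *
o=arm.get_obs(); print(np.array(o['position'])-[.44476,-.17609,.06727],o['wrist_force'],o['ft_torque'],o['joint_efforts'])"
```

```text
time: 8.8
position: [0.6331, -0.1848, 0.2311]
orientation: [[0.037, 0.999, -0.004], [0.999, -0.037, 0.003], [0.002, -0.004, -1.0]]
wrist_force: [-1.2, -4.4, 0.5]
width: 0.0109
[ 0.18835105 -0.00872244  0.16378229] [-1.24809736 -4.37414814  0.48006078] [-0.93550074  0.49941266 -0.10389583] [ -2.77008757 -59.19018388   7.1654664  -28.75809789  -1.41456954
   0.17181278   0.07289293]
```

```bash
python3 -m crank '[[[0,0.001,0],[0,0,0],0.0],[[0,0.002,0.0001],[0,0,0],0.0],[[0,0.003,0.0002],[0,0,0],0.0],[[0,0.004,0.0003],[0,0,0],0.0],[[0,0.005,0.0004],[0,0,0],0.0],[[0,0.006,0.0005],[0,0,0],0.0],[[0,0.006,0.0005],[0,0,0],0.0],[[0,0.006,0.0005],[0,0,0],0.0],[[0,0.006,0.0005],[0,0,0],0.0],[[0,0.006,0.0005],[0,0,0],0.0]]'
python3 -c "
from h import *
o=arm.get_obs(); print(np.array(o['position'])-[.44476,-.17609,.06727],o['wrist_force'],o['ft_torque'],o['joint_efforts'])"
```

```text
time: 9.63
position: [0.639, -0.185, 0.2305]
orientation: [[0.037, 0.999, -0.004], [0.999, -0.037, 0.003], [0.003, -0.004, -1.0]]
wrist_force: [-2.0, -2.7, 1.9]
width: 0.0108
[ 0.19423855 -0.00893695  0.16326985] [-2.02008238 -2.73868364  1.91316511] [-0.8930569   0.89774831 -0.03302556] [ -2.85333663 -59.5696485    7.18005449 -29.13429201  -1.54260769
  -0.30193225   0.06767825]
```

```bash
python3 -m crank '[[[0,0.001,0],[0,0,0],0.0],[[0,0.002,0.0002],[0,0,0],0.0],[[0,0.003,0.0003],[0,0,0],0.0],[[0,0.003,0.0003],[0,0,0],0.0],[[0,0.003,0.0003],[0,0,0],0.0],[[0,0.003,0.0003],[0,0,0],0.0],[[0,0.003,0.0003],[0,0,0],0.0],[[0,0.003,0.0003],[0,0,0],0.0],[[0,0.003,0.0003],[0,0,0],0.0],[[0,0.003,0.0003],[0,0,0],0.0]]'
python3 -c "
from h import *
o=arm.get_obs(); print(np.array(o['position'])-[.44476,-.17609,.06727],o['wrist_force'],o['ft_torque'],o['joint_efforts'])
im=arm.camera('scene'); cv2.imwrite('pics/s5.png',cv2.resize(im[180:340,120:280,::-1],None,fx=3.7,fy=3.7,interpolation=2))"
```

```text
time: 10.47
position: [0.6412, -0.1851, 0.2303]
orientation: [[0.038, 0.999, -0.006], [0.999, -0.038, 0.003], [0.003, -0.006, -1.0]]
wrist_force: [-6.2, -3.7, 5.1]
width: 0.0112
[ 0.19639921 -0.00899027  0.1630787 ] [-6.24799915 -3.74195918  5.0640735 ] [-0.67817458  1.59851942 -0.05198698] [ -2.97069602 -58.3026731    6.87752903 -29.89468575  -1.80763688
  -1.57177392   0.05983648]
```

View pics/s5.png

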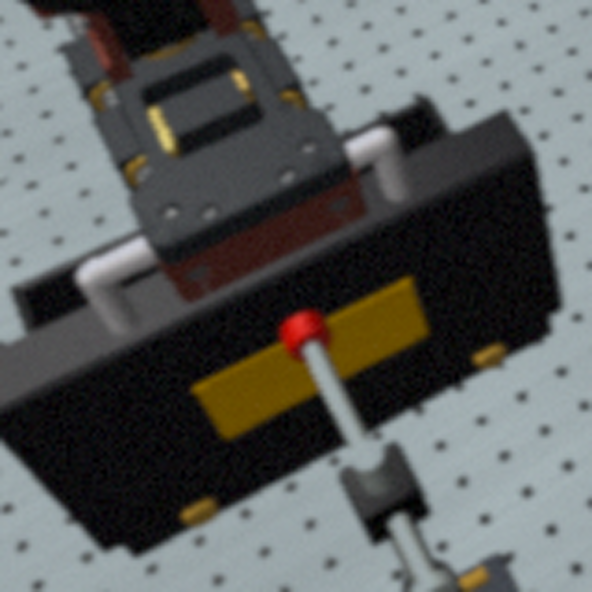

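The tip at (303,332) bears on the lid face. Fx stepped by about 4 N and the arm stopped 0.8 mm short, so that is contact, roughly 7–10 N on the stop. I ease back 1 mm, then open.

```bash
python3 -m crank '[[[0,0,0],[0,0,0],0.0],[[0,-0.0003,0],[0,0,0],0.0],[[0,-0.0005,0],[0,0,0],0.0],[[0,-0.0005,0],[0,0,0],0.0],[[0,-0.0005,0],[0,0,0],0.03],[[0,-0.0005,0],[0,0,0],0.03],[[0,-0.0005,0],[0,0,0],0.04],[[0,-0.0005,0],[0,0,0],0.04],[[0,-0.0005,0],[0,0,0],0.04],[[0,-0.0005,0],[0,0,0],0.04]]'
python3 -c "
from h import *
o=arm.get_obs(); print(np.array(o['position'])-[.44476,-.17609,.06727],o['wrist_force'],o['ft_torque'],o['width'])
k=arm.camera('scene'); cv2.imwrite('pics/s6.png',k[180:340,120:280,::-1])
a=cv2.imread('pics/s5.png'); a=cv2.resize(a,(160,160),interpolation=3); print(cv2.phaseCorrelate(np.float32(a[75:150,5:75].mean(2)),np.float32(k[255:330,125:195].mean(2))))"
```

```text
time: 11.35
position: [0.6409, -0.1846, 0.2303]
orientation: [[0.037, 0.999, -0.005], [0.999, -0.037, 0.004], [0.003, -0.006, -1.0]]
wrist_force: [-0.1, 0.6, -0.8]
width: 0.0394
[ 0.19617781 -0.00854429  0.16302412] [-0.05074293  0.61476284 -0.83609261] [-0.07321741  0.0582993  -0.06012974] 0.03938392507826066
((-0.0013789922722438064, 0.33384269969402425), 0.9810716007373951)
```

```bash
python3 -m crank '[[[0,0,-0.01],[0,0,0],0.04],[[0,0,-0.03],[0,0,0],0.04],[[0,0,-0.06],[0,0,0],0.04],[[0,0,-0.08],[0,0,0],0.04],[[0.04,-0.01,-0.08],[0,0,0],0.07],[[0.08,-0.02,-0.08],[0,0,0],0.07],[[0.12,-0.035,-0.08],[0,0,0],0.07],[[0.16,-0.05,-0.08],[0,0,-3],0.07],[[0.20,-0.06,-0.08],[0,0,-6],0.07],[[0.24,-0.07,-0.08],[0,0,-9],0.07]]'
python3 -c "
from h import *
go([.55,.33,.24],30)"
```

```text
time: 12.23
position: [0.5798, 0.0578, 0.3128]
orientation: [[-0.122, 0.993, -0.004], [0.993, 0.122, 0.004], [0.005, -0.004, -1.0]]
wrist_force: [1.0, -0.8, -0.5]
width: 0.0702
t 12.23 pos [0.5798 0.0578 0.3128] shift [0.2735 0.0038 0.074 ] turn [ -0.15  -0.3  -23.01] F [ 1.01 -0.83 -0.52]
```

```bash
python3 -m crank '[[[0.04,0,0],[0,0,-6],0.07],[[0.08,0,0.01],[0,0,-12],0.07],[[0.12,0,0.03],[0,0,-18],0.07],[[0.16,0,0.05],[0,0,-23],0.07],[[0.20,0.002,0.074],[0,0,-23],0.07],[[0.24,0.004,0.074],[0,0,-23],0.07],[[0.274,0.004,0.074],[0,0,-23],0.07],[[0.274,0.004,0.074],[0,0,-23],0.07],[[0.274,0.004,0.074],[0,0,-23],0.07],[[0.274,0.004,0.074],[0,0,-23],0.07]]'
python3 - <<'E'
from h import *
from scipy.optimize import minimize
im=arm.camera('wrist'); cv2.imwrite('pics/w7.png',im[:,:,::-1])
k=arm.calibration('wrist')
for d in arm.landmark_of('wrist','cam_red_mid')[:3]: print('lm',np.round(d['location'],1),round(d['p'],2),atz('wrist',d['location'],.031).round(4))
ms=arm.outline_of('wrist','cam_red_mid'); 
for d in ms[:4]: print(d['box'],d['p'])
cx=min(ms,key=lambda d:np.hypot(*(atz('wrist',(d['box'][0]+d['box'][2]/2,d['box'][1]+d['box'][3]/2),.04)[:2]-[.543,.338])))
m=cx['mask'].astype(np.uint8)
# black/red pixels, not blue mat
def model(p):
    c,s=np.cos(p[2]),np.sin(p[2]); Rz=np.array([[c,s,0],[-s,c,0],[0,0,1]])
    b=np.array([[x,y,z] for x in(-.027,.027) for y in(-.02,.02) for z in(0,.046)]); a=np.linspace(0,6.28,24)
    l=np.array([[.017*np.cos(t),.017*np.sin(t),z] for t in a for z in(.046,.062)])
    o=np.zeros((400,640),np.uint8)
    for q in (b,l): cv2.fillConvexPoly(o,cv2.convexHull((proj('wrist',q@Rz+[p[0],p[1],0])*16).astype(np.int32)),1,shift=4)
    return o
f=lambda p:1-(model(p)&m).sum()/(model(p)|m).sum()
best=min((minimize(f,[.543,.338,a],method='Nelder-Mead',options=dict(initial_simplex=[[.543,.338,a],[.549,.338,a],[.543,.344,a],[.543,.338,a+.25]])) for a in np.radians(range(0,180,30))),key=lambda r:r.fun)
print(best.x[:2].round(4),np.degrees(best.x[2])%180,'1-IoU',best.fun)
out=im[:,:,::-1].copy(); cs=cv2.findContours(model(best.x),0,1)[0]; cv2.drawContours(out,cs,-1,(0,255,0),1)
cv2.imwrite('pics/w7c.png',cv2.resize(out[100:300,200:440],None,fx=2.5,fy=2.5))
go([*best.x[:2],.1],np.degrees(best.x[2])%180-90)
E
```

```text
time: 13.07
position: [0.5504, 0.3301, 0.2405]
orientation: [[-0.5, 0.866, -0.004], [0.866, 0.5, 0.004], [0.005, -0.001, -1.0]]
wrist_force: [0.6, 0.1, -0.5]
width: 0.0699
lm [319.  169.1] 0.94 [0.5513 0.3336 0.031 ]
lm [433.2 232.1] 0.72 [0.7235 0.3358 0.031 ]
[289.1, 141.7, 54.7, 55.2] 0.95
[407.2, 200.8, 51.4, 58.9] 0.92
[0.5512 0.3301] 170.28089526418415 1-IoU 0.059873344847438115
t 13.22 pos [0.551  0.3287 0.2408] shift [0.0003 0.001  0.1408] turn [  0.09  -0.3  -50.44] F [ 0.08 -0.57 -0.9 ]
```

View pics/w7c.png

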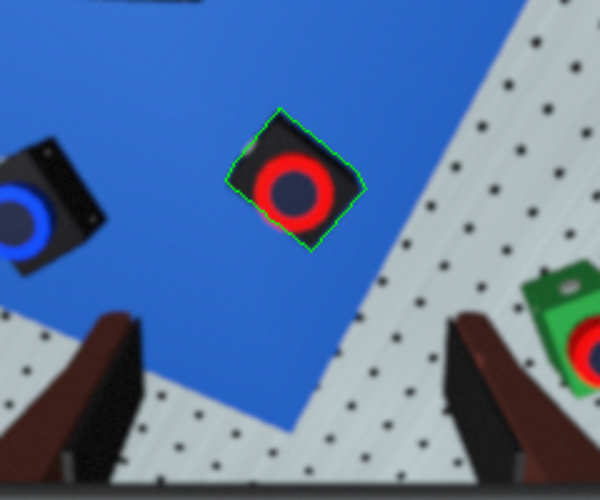

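The fitted outline sits on the black red-ringed head at crop (296,180). I turn and go lower for a settled recheck.

```bash
python3 -m crank '[[[0,0,0.02],[0,0,-7],0.07],[[0,0,0.04],[0,0,-14],0.07],[[0,0,0.06],[0,0,-21],0.07],[[0,0,0.075],[0,0,-28],0.07],[[0,0,0.085],[0,0,-35],0.07],[[0,0,0.09],[0,0,-42],0.07],[[0,0,0.09],[0,0,-48],0.07],[[0,0.001,0.09],[0,0,-50.4],0.07],[[0,0.001,0.09],[0,0,-50.4],0.07],[[0,0.001,0.09],[0,0,-50.4],0.07]]'
cat > fit.py <<'E'
from h import *
from scipy.optimize import minimize
def fit(g,z0=0.,save=None):
    for _ in range(2): arm.get_obs()
    im=arm.camera('wrist'); kk=K('wrist'); ms=arm.outline_of('wrist','cam_red_mid')
    pr=lambda P:cv2.projectPoints(P,kk[3],kk[2],kk[0],None)[0].reshape(-1,2)
    t=pr(np.array([[g[0],g[1],z0+.04]]))[0]
    d=min(ms,key=lambda d:np.hypot(d['box'][0]+d['box'][2]/2-t[0],d['box'][1]+d['box'][3]/2-t[1])); m=d['mask'].astype(np.uint8); print(d['box'],d['p'])
    def model(p):
        c,s=np.cos(p[2]),np.sin(p[2]); Rz=np.array([[c,s,0],[-s,c,0],[0,0,1]])
        b=np.array([[x,y,z] for x in(-.027,.027) for y in(-.02,.02) for z in(z0,z0+.046)]); a=np.linspace(0,6.28,24)
        l=np.array([[.017*np.cos(t),.017*np.sin(t),z] for t in a for z in(z0+.046,z0+.062)])
        o=np.zeros((400,640),np.uint8)
        for q in (b,l): cv2.fillConvexPoly(o,cv2.convexHull((pr(q@Rz+[p[0],p[1],0])*16).astype(np.int32)),1,shift=4)
        return o
    f=lambda p:1-(model(p)&m).sum()/(model(p)|m).sum()
    r=minimize(f,g,method='Nelder-Mead',options=dict(initial_simplex=np.array(g)+[[0,0,0],[.005,0,0],[0,.005,0],[0,0,.15]]))
    # ring centre by colour
    hsv=cv2.cvtColor(im,cv2.COLOR_RGB2HSV); red=((hsv[...,0]<8)|(hsv[...,0]>172))&(hsv[...,1]>170)&(hsv[...,2]>120)&(m>0)
    v,u=np.nonzero(red); ring=atz('wrist',((u.min()+u.max())/2,(v.min()+v.max())/2),z0+.062) if len(u) else None
    print('fit',r.x[:2].round(4),round(np.degrees(r.x[2]),1),'1-IoU',round(r.fun,3),'ring',ring)
    if save:
        out=im[:,:,::-1].copy(); cv2.drawContours(out,cv2.findContours(model(r.x),0,1)[0],-1,(0,255,0),1); cv2.imwrite(save,out)
    return r.x
E
python3 - <<'E'
from fit import *
x=fit([.551,.331,np.radians(170.3)],save='pics/w8.png'); go([x[0],x[1],.015],np.degrees(x[2])-90)
E
```

```text
time: 14.05
position: [0.5522, 0.3284, 0.1512]
orientation: [[-0.985, 0.173, -0.003], [0.173, 0.985, 0.004], [0.003, 0.004, -1.0]]
wrist_force: [-0.3, 0.9, -0.6]
width: 0.0701
[295.6, 154.0, 49.4, 66.7] 0.76
fit [0.5499 0.3314] 169.8 1-IoU 0.042 ring [0.54896068 0.33134224 0.062     ]
t 14.15 pos [0.5519 0.3289 0.1511] shift [0.002  0.0016 0.1362] turn [ 0.22 -0.2   0.31] F [-0.23  0.18  0.09]
```

View pics/w8.png

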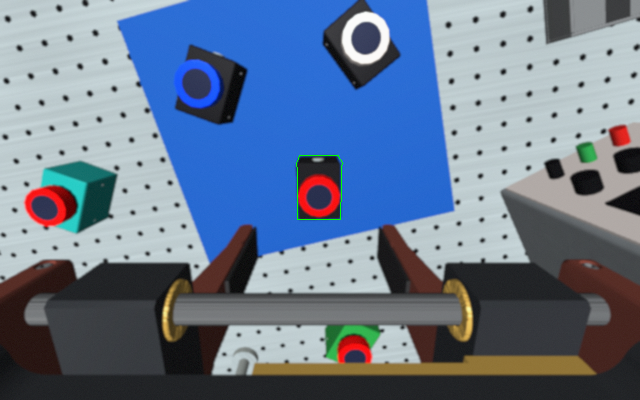

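Fit and ring centre agree within 1 mm, and the red head at (319,188) is square between the fingers. I go down and grip.

```bash
python3 -m crank '[[[0.002,0.0016,0.03],[0.2,-0.2,0.3],0.07],[[0.002,0.0016,0.06],[0.2,-0.2,0.3],0.07],[[0.002,0.0016,0.09],[0.2,-0.2,0.3],0.07],[[0.002,0.0016,0.115],[0.2,-0.2,0.3],0.07],[[0.002,0.0016,0.13],[0.2,-0.2,0.3],0.07],[[0.002,0.0016,0.136],[0.2,-0.2,0.3],0.07],[[0.002,0.0016,0.136],[0.2,-0.2,0.3],0.07],[[0.002,0.0016,0.136],[0.2,-0.2,0.3],0.02],[[0.002,0.0016,0.136],[0.2,-0.2,0.3],0.02],[[0.002,0.0016,0.136],[0.2,-0.2,0.3],0.02]]'
python3 -m crank '[[[0,0,0],[0,0,0],0.02],[[0,0,0],[0,0,0],0.02],[[0,0,0],[0,0,0],0.02],[[0,0,0],[0,0,0],0.02],[[0,0,-0.005],[0,0,0],0.02],[[0,0,-0.02],[0,0,0],0.02],[[0,0,-0.05],[0,0,0],0.02],[[0,0,-0.09],[0,0,0],0.02],[[0,0,-0.13],[0,0,0],0.02],[[0,0,-0.15],[0,0,0],0.02]]'
python3 - <<'E'
from h import *
print(arm.get_obs()['q'])
c,s=np.cos(-.0364),np.sin(-.0364); n=np.array([.5505-.024*c,-.1797-.024*s]); print(n); go([*n,.19],87.9)
E
```

```text
time: 14.98
position: [0.5508, 0.332, 0.0168]
orientation: [[-0.984, 0.178, 0.002], [0.178, 0.984, 0.002], [-0.002, 0.002, -1.0]]
wrist_force: [0.2, -0.8, 0.8]
width: 0.0533
time: 15.82
position: [0.5519, 0.3325, 0.1718]
orientation: [[-0.984, 0.178, 0.006], [0.178, 0.984, 0.005], [-0.005, 0.006, -1.0]]
wrist_force: [1.1, 1.4, -1.6]
width: 0.0399
[-0.72112136  0.48293641  0.14713582  1.61904361 -0.0796594   1.0374445
  0.84123976]
[ 0.5265159  -0.17882659]
t 15.82 pos [0.5519 0.3325 0.1718] shift [-0.0662 -0.5076 -0.0208] turn [ 0.31  0.33 -8.15] F [ 1.09  1.35 -1.61]
```

```bash
python3 -m crank '[[[0,-0.03,-0.01],[0,0,-1],0.02],[[0.004,-0.07,-0.02],[0,0,-2],0.02],[[0,-0.11,-0.02],[0,0,-3],0.02],[[-0.01,-0.15,-0.02],[0,0,-4],0.02],[[-0.02,-0.19,-0.02],[0,0,-5],0.02],[[-0.03,-0.23,-0.02],[0,0,-6],0.02],[[-0.04,-0.27,-0.02],[0,0,-7],0.02],[[-0.05,-0.31,-0.02],[0.3,0.3,-8.15],0.02],[[-0.06,-0.35,-0.02],[0.3,0.3,-8.15],0.02],[[-0.066,-0.38,-0.02],[0.3,0.3,-8.15],0.02]]'
python3 - <<'E'
from h import *
go([.5265,-.1788,.15],87.9)
E
```

```text
time: 16.65
position: [0.5486, -0.0572, 0.1902]
orientation: [[-0.999, 0.039, 0.001], [0.039, 0.999, -0.001], [-0.001, -0.001, -1.0]]
wrist_force: [1.5, -0.3, -1.8]
width: 0.0398
t 16.65 pos [ 0.5486 -0.0572  0.1902] shift [ 0.0174 -0.1223  0.0403] turn [-0.05  0.05 -0.14] F [ 1.46 -0.29 -1.77]
```

```bash
python3 -m crank '[[[0.004,-0.03,0.01],[0,0,0],0.02],[[0.009,-0.06,0.02],[0,0,0],0.02],[[0.014,-0.09,0.03],[0,0,0],0.02],[[0.017,-0.11,0.038],[0,0,0],0.02],[[0.0174,-0.12,0.04],[0,0,-0.1],0.02],[[0.0174,-0.1223,0.04],[0,0,-0.1],0.02],[[0.0174,-0.1223,0.04],[0,0,-0.1],0.02],[[0.0174,-0.1223,0.04],[0,0,-0.1],0.02],[[0.0174,-0.1223,0.04],[0,0,-0.1],0.02],[[0.0174,-0.1223,0.04],[0,0,-0.1],0.02]]'
python3 - <<'E'
from fit import *
o=arm.get_obs(); p=o['position']; print(p)
x=fit([p[0],p[1],np.radians(177.9)],z0=p[2]-.0155,save='pics/w9.png')
for c in ('scene','side','wrist'):
    if c!='wrist': arm.camera(c)
    for l,z in (('nest_floor',.01),('roller_mid',.027)):
        for d in arm.landmark_of(c,l)[:2]: print(c,l,np.round(d['location'],1),round(d['p'],2),atz(c,d['location'],z).round(4))
def W(P): c,s=np.cos(-.0364),np.sin(-.0364); return np.array(P)@np.array([[c,s,0],[-s,c,0],[0,0,1]])+[.5505,-.1797,0]
im=cv2.imread('pics/w9.png')
for q in ([[-.052,-.0215,.017],[.004,-.0215,.017],[.004,.0215,.017],[-.052,.0215,.017]],[[-.07,-.12,.07],[.07,-.12,.07],[.07,.12,.07],[-.07,.12,.07]]):
    cv2.polylines(im,[proj('wrist',W(q)).astype(np.int32)],True,(255,0,255),1)
cv2.imwrite('pics/w9.png',cv2.resize(im[50:350,140:500],None,fx=2,fy=2,interpolation=2))
E
```

```text
time: 17.48
position: [0.5272, -0.1772, 0.1507]
orientation: [[-0.999, 0.035, 0.002], [0.035, 0.999, -0.0], [-0.002, -0.0, -1.0]]
wrist_force: [0.2, 0.3, -1.8]
width: 0.0398
[ 0.52717562 -0.17719764  0.15068248]
[273.6, 187.0, 87.2, 105.1] 0.65
fit [ 0.5257 -0.1775] 176.9 1-IoU 0.239 ring [ 0.51547812 -0.1770398   0.19718248]
side nest_floor [355.9 158.1] 0.61 [ 0.5207 -0.2031  0.01  ]
side roller_mid [338.3 151.2] 0.6 [ 0.568  -0.2042  0.027 ]
side roller_mid [389.  324.4] 0.58 [0.4313 0.3824 0.027 ]
wrist nest_floor [312.7 185.5] 0.95 [ 0.5274 -0.1831  0.01  ]
```

View pics/w9.png

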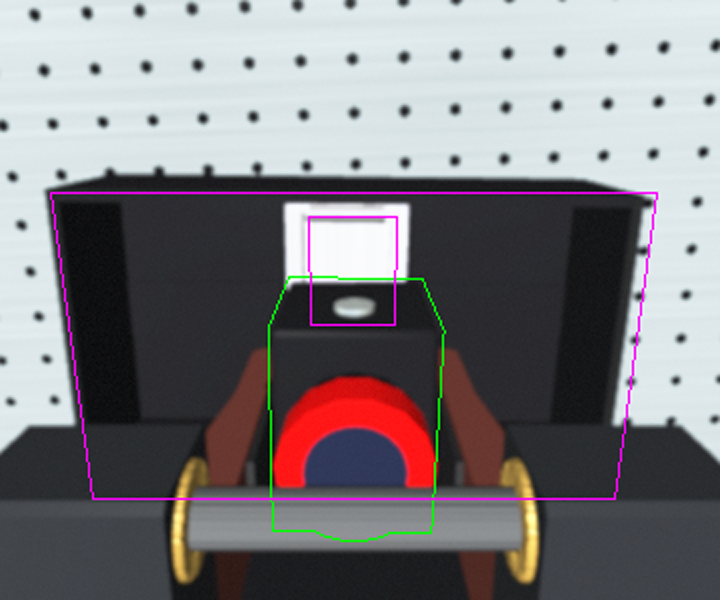

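The held head is square in the fingers. The nest plate, at columns 285–409, looks about 3 mm further to −y than my box fit predicts. I shift sideways for one clear view of the nest.

```bash
python3 -m crank '[[[0.0,0.03,0],[0,0,0],0.02],[[0.0,0.06,0],[0,0,0],0.02],[[0,0.075,0],[0,0,0],0.02],[[0,0.075,0],[0,0,0],0.02],[[0,0.075,0],[0,0,0],0.02],[[0,0.075,0],[0,0,0],0.02],[[0,0.075,0],[0,0,0],0.02],[[0,0.075,0],[0,0,0],0.02],[[0,0.075,0],[0,0,0],0.02],[[0,0.075,0],[0,0,0],0.02]]'
python3 - <<'E'
from h import *
o=arm.get_obs(); print(o['position'])
im=arm.camera('wrist'); cv2.imwrite('pics/w10.png',im[:,:,::-1]); np.save('k10.npy',np.array(K('wrist'),dtype=object),allow_pickle=True)
for l,z in (('nest_floor',.01),('roller_mid',.027),('lid_hinge',.07)):
    for d in arm.landmark_of('wrist',l)[:2]: print(l,np.round(d['location'],1),round(d['p'],2),atz('wrist',d['location'],z).round(4))
def W(P): c,s=np.cos(-.0364),np.sin(-.0364); return np.array(P)@np.array([[c,s,0],[-s,c,0],[0,0,1]])+[.5505,-.1797,0]
q=proj('wrist',W([[-.052,-.0215,.017],[.004,-.0215,.017],[.004,.0215,.017],[-.052,.0215,.017]])); print(q.round(1))
u,v=q.mean(0).astype(int); x0,y0=max(u-80,0),max(v-60,0); print(x0,y0)
c=cv2.resize(im[y0:y0+120,x0:x0+160,::-1],None,fx=5,fy=5,interpolation=cv2.INTER_CUBIC)
cv2.polylines(c,[((q-[x0,y0])*5).astype(np.int32)],True,(255,0,255),1)
cv2.imwrite('pics/w10c.png',c)
E
```

```text
time: 18.82
position: [0.5292, -0.1045, 0.1502]
orientation: [[-0.999, 0.038, 0.001], [0.038, 0.999, -0.001], [-0.001, -0.001, -1.0]]
wrist_force: [-0.4, -0.8, -2.2]
width: 0.0396
[ 0.52920804 -0.10451384  0.15022051]Traceback (most recent call last):
  File "<stdin>", line 3, in <module>
ValueError: could not broadcast input array from shape (3,3) into shape (3,)
```

```bash
python3 - <<'E'
from h import *
o=arm.get_obs(); print(o['position'])
im=arm.camera('wrist'); cv2.imwrite('pics/w10.png',im[:,:,::-1])
for l,z in (('nest_floor',.01),('roller_mid',.027),('lid_hinge',.07)):
    for d in arm.landmark_of('wrist',l)[:2]: print(l,np.round(d['location'],1),round(d['p'],2),atz('wrist',d['location'],z).round(4))
def W(P): c,s=np.cos(-.0364),np.sin(-.0364); return np.array(P)@np.array([[c,s,0],[-s,c,0],[0,0,1]])+[.5505,-.1797,0]
q=proj('wrist',W([[-.052,-.0215,.017],[.004,-.0215,.017],[.004,.0215,.017],[-.052,.0215,.017]])); print(q.round(1))
u,v=q.mean(0).astype(int); x0,y0=max(u-80,0),max(v-60,0); print(x0,y0)
c=np.ascontiguousarray(cv2.resize(im[y0:y0+120,x0:x0+160,::-1],None,fx=5,fy=5,interpolation=cv2.INTER_CUBIC))
cv2.polylines(c,[((q-[x0,y0])*5).astype(np.int32)],True,(255,0,255),1)
cv2.imwrite('pics/w10c.png',c)
E
```

```text
[ 0.52921937 -0.10435505  0.15021474]
nest_floor [241.8 183.2] 0.67 [ 0.5251 -0.1807  0.01  ]
roller_mid [237.8 223.7] 0.63 [ 0.5626 -0.1845  0.027 ]
[[217.9 158.3]
 [222.9 212.6]
 [264.8 212.6]
 [262.  158.3]]
161 125
```

View pics/w10c.png

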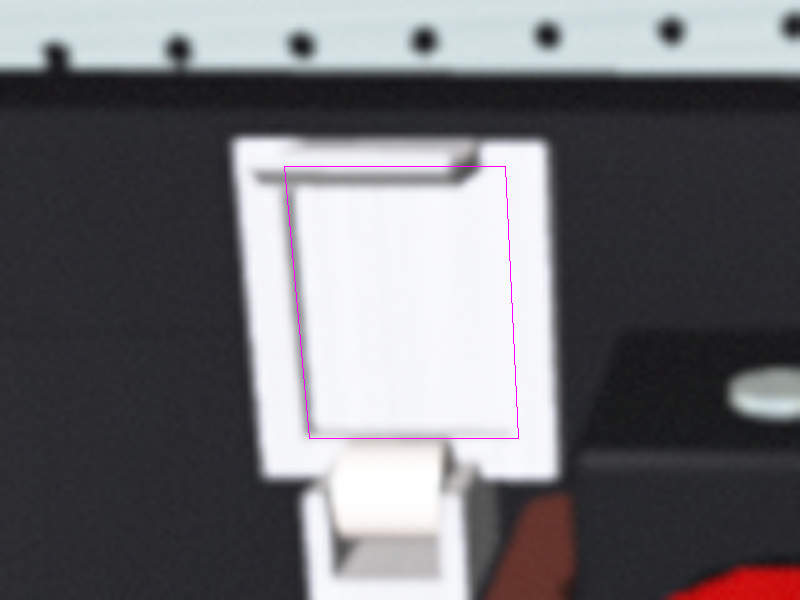

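The overlay matches: pocket left wall at crop columns 288–310 and back edge at row 437, both within 1 mm. Next I check the held head's offset from its front edges in the same picture.

```bash
python3 - <<'E'
from h import *
im=cv2.imread('pics/w10.png').astype(float).mean(2)
for c in (285,295,300,340):  print(c,[int(x) for x in im[184:226,c]])
o=arm.get_obs(); p=o['position']; print(p)
for v in (190,191,192): print('bottom',v,atz('wrist',(318,v),p[2]-.0155))
for v in (216,217,218): print('top',v,atz('wrist',(318,v),p[2]+.0305))
go([.5278,-.1792,.075],87.9)
E
```

```text
285 [41, 41, 42, 42, 41, 42, 37, 36, 31, 28, 29, 26, 26, 23, 26, 26, 26, 27, 28, 26, 27, 28, 27, 26, 27, 30, 28, 29, 27, 27, 36, 50, 58, 58, 53, 47, 42, 42, 42, 41, 42, 42]
295 [42, 43, 43, 42, 43, 40, 35, 30, 27, 24, 26, 27, 26, 26, 27, 30, 26, 27, 26, 27, 28, 27, 28, 25, 27, 23, 28, 26, 26, 30, 35, 47, 55, 58, 52, 45, 42, 42, 42, 38, 41, 41]
300 [43, 43, 42, 43, 41, 41, 38, 33, 27, 26, 27, 27, 26, 27, 25, 28, 27, 28, 28, 27, 25, 27, 26, 25, 29, 28, 27, 26, 28, 26, 35, 45, 56, 57, 53, 44, 41, 43, 41, 40, 40, 40]
340 [42, 42, 43, 43, 41, 39, 34, 29, 25, 26, 28, 27, 25, 27, 25, 26, 25, 27, 25, 27, 25, 28, 28, 26, 26, 27, 27, 26, 25, 30, 31, 36, 41, 46, 44, 41, 41, 40, 38, 41, 40, 41]
[ 0.52930503 -0.10395245  0.15026296]
bottom 190 [ 0.50179082 -0.10220719  0.13476296]
bottom 191 [ 0.50241347 -0.10222956  0.13476296]
bottom 192 [ 0.50303728 -0.10225198  0.13476296]
top 216 [ 0.5017201  -0.102365    0.18076296]
top 217 [ 0.50220299 -0.10238235  0.18076296]
top 218 [ 0.50268681 -0.10239974  0.18076296]
t 19.07 pos [ 0.5293 -0.104   0.1503] shift [-0.0012 -0.0752  0.0753] turn [-0.05  0.05 -0.05] F [-0.54  0.12 -1.94]
```

```bash
python3 -m crank '[[[0.0,-0.03,0],[0,0,0],0.02],[[0.001,-0.06,0],[0,0,0],0.02],[[0.001,-0.0752,0],[0,0,0],0.02],[[0.001,-0.0752,0.01],[0,0,0],0.02],[[0.001,-0.0752,0.03],[0,0,0],0.02],[[0.001,-0.0752,0.05],[0,0,0],0.02],[[0.001,-0.0752,0.07],[0,0,0],0.02],[[0.001,-0.0752,0.075],[0,0,0],0.02],[[0.001,-0.0752,0.075],[0,0,0],0.02],[[0.001,-0.0752,0.075],[0,0,0],0.02]]'
python3 - <<'E'
from h import *
go([.527,-.1792,.045],87.9)
E
```

```text
time: 19.9
position: [0.5257, -0.1787, 0.0755]
orientation: [[-0.999, 0.037, 0.001], [0.037, 0.999, -0.001], [-0.001, -0.001, -1.0]]
wrist_force: [0.2, 0.1, -1.6]
width: 0.0398
t 19.9 pos [ 0.5257 -0.1787  0.0755] shift [-0.0012 -0.0004  0.0305] turn [-0.04  0.04 -0.03] F [ 0.23  0.05 -1.57]
```

```bash
python3 -m crank '[[[-0.0012,-0.0004,0],[0,0,0],0.02],[[-0.0012,-0.0004,0.004],[0,0,0],0.02],[[-0.0012,-0.0004,0.009],[0,0,0],0.02],[[-0.0012,-0.0004,0.014],[0,0,0],0.02],[[-0.0012,-0.0004,0.018],[0,0,0],0.02],[[-0.0012,-0.0004,0.022],[0,0,0],0.02],[[-0.0012,-0.0004,0.026],[0,0,0],0.02],[[-0.0012,-0.0004,0.028],[0,0,0],0.02],[[-0.0012,-0.0004,0.028],[0,0,0],0.02],[[-0.0012,-0.0004,0.028],[0,0,0],0.02]]'
python3 - <<'E'
from h import *
o=arm.get_obs();print(o['wrist_force'],o['ft_torque']); go([.527,-.1792,.030],87.9)
E
```

```text
time: 20.73
position: [0.5267, -0.1792, 0.0473]
orientation: [[-0.999, 0.037, -0.0], [0.037, 0.999, -0.001], [-0.0, -0.001, -1.0]]
wrist_force: [-0.7, -0.0, -2.7]
width: 0.0398
[-0.65414651 -0.02564349 -2.68881972] [0.10832704 0.1488438  0.002498  ]
t 20.73 pos [ 0.5267 -0.1792  0.0473] shift [-0.0003 -0.      0.0173] turn [-0.03  0.   -0.03] F [-0.65 -0.03 -2.69]
```

```bash
python3 -m crank '[[[0,0,0.002],[0,0,0],0.02],[[0,0,0.004],[0,0,0],0.02],[[0,0,0.006],[0,0,0],0.02],[[0,0,0.008],[0,0,0],0.02],[[0,0,0.010],[0,0,0],0.02],[[0,0,0.012],[0,0,0],0.02],[[0,0,0.013],[0,0,0],0.02],[[0,0,0.014],[0,0,0],0.02],[[0,0,0.014],[0,0,0],0.02],[[0,0,0.014],[0,0,0],0.02]]'
python3 - <<'E'
from h import *
o=arm.get_obs();print(o['wrist_force'],o['ft_torque']); go([.527,-.1792,.0255],87.9)
E
```

```text
time: 21.57
position: [0.5265, -0.1792, 0.033]
orientation: [[-0.999, 0.037, -0.0], [0.037, 0.999, -0.001], [0.0, -0.001, -1.0]]
wrist_force: [-1.2, 0.4, -4.3]
width: 0.04
[-1.22316704  0.38446597 -4.33019919] [ 0.0634193   0.21874176 -0.09405249]
t 21.57 pos [ 0.5265 -0.1792  0.033 ] shift [-0.0005 -0.      0.0075] turn [-0.03 -0.02 -0.03] F [-1.22  0.38 -4.33]
```

```bash
python3 -m crank '[[[0,0,0.001],[0,0,0],0.02],[[0,0,0.002],[0,0,0],0.02],[[0,0,0.003],[0,0,0],0.02],[[0,0,0.004],[0,0,0],0.02],[[0,0,0.005],[0,0,0],0.02],[[0,0,0.006],[0,0,0],0.02],[[0,0,0.0065],[0,0,0],0.02],[[0,0,0.0065],[0,0,0],0.02],[[0,0,0.0065],[0,0,0],0.02],[[0,0,0.0065],[0,0,0],0.02]]'
python3 - <<'E'
from h import *
o=arm.get_obs();print(o['wrist_force'],o['ft_torque']); go([.527,-.1792,.0255],87.9)
E
```

```text
time: 22.4
position: [0.5274, -0.1804, 0.0306]
orientation: [[-0.999, 0.039, 0.003], [0.039, 0.999, -0.001], [-0.003, -0.001, -1.0]]
wrist_force: [-14.1, 1.7, 39.5]
width: 0.0404
[-14.07452198   1.73714372  39.45174857] [1.20323804 2.83806035 0.12590871]
t 22.4 pos [ 0.5274 -0.1804  0.0306] shift [0.0004 0.0012 0.0051] turn [-0.03  0.16 -0.11] F [-14.07   1.74  39.45]
```

It is stopped about 5 mm high with 39 N. The moments place the contact at the +y edge, and the tool was pushed −y. I back off, shift to −y and a little −x, then retry gently.

```bash
python3 -m crank '[[[0,0,-0.001],[0,0,0],0.02],[[0,0,-0.002],[0,0,0],0.02],[[0,0,-0.003],[0,0,0],0.02],[[0,0,-0.003],[0,0,0],0.02],[[0,0,-0.003],[0,0,0],0.02],[[0,0,-0.003],[0,0,0],0.02],[[0,0,-0.003],[0,0,0],0.02],[[0,0,-0.003],[0,0,0],0.02],[[0,0,-0.003],[0,0,0],0.02],[[0,0,-0.003],[0,0,0],0.02]]'
python3 - <<'E'
from h import *
o=arm.get_obs();print(o['wrist_force'],o['ft_torque'],o['width']); go([.5262,-.181,.033],87.9)
E
```

```text
time: 23.23
position: [0.5271, -0.1804, 0.0334]
orientation: [[-0.999, 0.039, 0.002], [0.039, 0.999, -0.001], [-0.002, -0.001, -1.0]]
wrist_force: [-3.2, 0.4, -3.1]
width: 0.0403
[-3.17057453  0.38146796 -3.05553268] [ 0.0973766   0.61386972 -0.05617311] 0.040252689856563835
t 23.23 pos [ 0.5271 -0.1804  0.0334] shift [ 0.0009 -0.0007  0.0003] turn [-0.03  0.13 -0.11] F [-3.17  0.38 -3.06]
```

```bash
python3 -m crank '[[[0.0005,-0.0004,0],[0,0,0],0.02],[[0.0009,-0.0009,0],[0,0.1,0],0.02],[[0.0009,-0.0009,0.001],[0,0.1,0],0.02],[[0.0009,-0.0009,0.002],[0,0.1,0],0.02],[[0.0009,-0.0009,0.003],[0,0.1,0],0.02],[[0.0009,-0.0009,0.004],[0,0.1,0],0.02],[[0.0009,-0.0009,0.005],[0,0.1,0],0.02],[[0.0009,-0.0009,0.005],[0,0.1,0],0.02],[[0.0009,-0.0009,0.005],[0,0.1,0],0.02],[[0.0009,-0.0009,0.005],[0,0.1,0],0.02]]'
python3 - <<'E'
from h import *
o=arm.get_obs();print(o['wrist_force'],o['ft_torque'],o['width']); go([.5262,-.181,.0255],87.9)
F=o['wrist_force']+np.array([1,0,2.5]);T=o['ft_torque'];L=.227
print('contact x',(-L*F[0]-T[1])/F[2],'y',(T[0]-L*F[1])/F[2])
E
```

```text
time: 24.07
position: [0.527, -0.1814, 0.0286]
orientation: [[-0.999, 0.038, 0.002], [0.038, 0.999, -0.001], [-0.002, -0.001, -1.0]]
wrist_force: [1.6, 1.2, 1.0]
width: 0.0401
[1.56445651 1.16885936 1.01178202] [ 0.47340633 -0.29503337 -0.05644481] 0.040109740922096675
t 24.07 pos [ 0.527  -0.1814  0.0286] shift [0.0008 0.0004 0.0031] turn [-0.06  0.11 -0.1 ] F [1.56 1.17 1.01]
contact x -0.08175286983670892 y 0.05925061918353236
```

Past the mouth with almost no force. I continue to the floor.

```bash
python3 -m crank '[[[0,0,0.0007],[0,0,0],0.02],[[0,0,0.0014],[0,0,0],0.02],[[0,0,0.002],[0,0,0],0.02],[[0,0,0.0025],[0,0,0],0.02],[[0,0,0.003],[0,0,0],0.02],[[0,0,0.0035],[0,0,0],0.02],[[0,0,0.0035],[0,0,0],0.02],[[0,0,0.0035],[0,0,0],0.02],[[0,0,0.0035],[0,0,0],0.02],[[0,0,0.0035],[0,0,0],0.02]]'
python3 - <<'E'
from h import *
o=arm.get_obs();print(o['wrist_force'],o['ft_torque'],o['width']); go([.5262,-.181,.0255],87.9)
E
```

```text
time: 24.9
position: [0.527, -0.1813, 0.0253]
orientation: [[-0.999, 0.038, 0.002], [0.038, 0.999, -0.001], [-0.002, -0.001, -1.0]]
wrist_force: [-1.9, 3.1, 5.9]
width: 0.04
[-1.89930025  3.06694602  5.94459652] [0.67820095 0.09519933 0.02788492] 0.04000886603300797
t 24.9 pos [ 0.527  -0.1813  0.0253] shift [ 0.0008  0.0003 -0.0002] turn [-0.05  0.11 -0.1 ] F [-1.9   3.07  5.94]
```

```bash
python3 -m crank '[[[0,0,0.0003],[0,0,0],0.02],[[0,0,0.0006],[0,0,0],0.02],[[0,0,0.0009],[0,0,0],0.02],[[0,0,0.0012],[0,0,0],0.02],[[0,0,0.0015],[0,0,0],0.02],[[0,0,0.0018],[0,0,0],0.02],[[0,0,0.002],[0,0,0],0.02],[[0,0,0.002],[0,0,0],0.02],[[0,0,0.002],[0,0,0],0.02],[[0,0,0.002],[0,0,0],0.02]]'
python3 - <<'E'
from h import *
o=arm.get_obs();print(o['wrist_force'],o['ft_torque'],o['width']); go([.5262,-.181,.0255],87.9)
E
```

```text
time: 25.73
position: [0.5271, -0.1809, 0.0246]
orientation: [[-0.999, 0.038, 0.002], [0.038, 0.999, -0.0], [-0.002, -0.0, -1.0]]
wrist_force: [-6.3, 4.6, 17.9]
width: 0.0399
[-6.30740949  4.57777283 17.90525414] [1.08072132 0.96423905 0.16712529] 0.03992934895323727
t 25.73 pos [ 0.5271 -0.1809  0.0246] shift [ 0.0009 -0.0002 -0.0009] turn [-0.    0.14 -0.06] F [-6.31  4.58 17.91]
```

The floor is felt: 18 N at TCP z 0.0246, matching the expected home height. I relax, let go and rise.

```bash
python3 -m crank '[[[0,0,-0.0005],[0,0,0],0.02],[[0,0,-0.0005],[0,0,0],0.02],[[0,0,-0.0005],[0,0,0],0.06],[[0,0,-0.0005],[0,0,0],0.06],[[0,0,-0.0005],[0,0,0],0.06],[[0,0,-0.0005],[0,0,0],0.06],[[0,0,-0.0005],[0,0,0],0.06],[[0,0,-0.0005],[0,0,0],0.06],[[0,0,-0.0005],[0,0,0],0.06],[[0,0,-0.0005],[0,0,0],0.06]]'
python3 -m crank '[[[0,0,-0.005],[0,0,0],0.06],[[0,0,-0.015],[0,0,0],0.06],[[0,0,-0.03],[0,0,0],0.06],[[0,0,-0.05],[0,0,0],0.06],[[0,0,-0.07],[0,0,0],0.06],[[0.0,0,-0.09],[0,0,0],0.06],[[0,0,-0.11],[0,0,0],0.06],[[0,0,-0.125],[0,0,0],0.06],[[0,0,-0.125],[0,0,0],0.06],[[0,0,-0.125],[0,0,0],0.06]]'
python3 -m crank '[[[0,0.03,0],[0,0,0],0.06],[[0,0.06,0],[0,0,0],0.06],[[0,0.075,0],[0,0,0],0.06],[[0,0.075,0],[0,0,0],0.06],[[0,0.075,0],[0,0,0],0.06],[[0,0.075,0],[0,0,0],0.06],[[0,0.075,0],[0,0,0],0.06],[[0,0.075,0],[0,0,0],0.06],[[0,0.075,0],[0,0,0],0.06],[[0,0.075,0],[0,0,0],0.06]]'
python3 - <<'E'
from fit import *
o=arm.get_obs(); print(o['position'],o['wrist_force'],o['width'])
for z in (.008,.010,.012,.015): print(z); fit([.526,-.181,np.radians(177.9)],z0=z,save='pics/w11.png')
im=cv2.imread('pics/w11.png'); 
for d in arm.landmark_of('wrist','cam_red_mid')[:2]: print(d['location'],d['p'],atz('wrist',d['location'],.041))
arm.camera('scene'); arm.camera('side'); 
for c in('scene','side'):
    for d in arm.landmark_of(c,'cam_red_mid')[:4]: print(c,np.round(d['location'],1),round(d['p'],2),atz(c,d['location'],.041).round(4))
E
```

```text
time: 26.57
position: [0.5271, -0.1809, 0.025]
orientation: [[-0.999, 0.038, 0.002], [0.038, 0.999, -0.0], [-0.002, -0.0, -1.0]]
wrist_force: [0.4, 0.4, -0.3]
width: 0.0601
time: 27.4
position: [0.5274, -0.181, 0.1513]
orientation: [[-0.999, 0.038, 0.005], [0.038, 0.999, -0.0], [-0.005, -0.0, -1.0]]
wrist_force: [-0.5, 1.1, -0.8]
width: 0.0601
time: 28.23
position: [0.5301, -0.1067, 0.1512]
orientation: [[-0.999, 0.039, 0.005], [0.039, 0.999, -0.001], [-0.005, -0.0, -1.0]]
wrist_force: [0.3, 0.6, -1.2]
width: 0.0602
[ 0.53009959 -0.10672967  0.15122634] [ 0.27880629  0.62383036 -1.17303378] 0.06016523417041621
0.008
[208.2, 154.8, 59.3, 67.8] 0.63
fit [ 0.5265 -0.1805] 177.2 1-IoU 0.097 ring [ 0.52466354 -0.18017477  0.07      ]
0.01
[206.5, 158.6, 60.2, 65.4] 0.91
fit [ 0.5262 -0.1799] 175.7 1-IoU 0.122 ring [ 0.52415196 -0.17933326  0.072     ]
0.012
[204.0, 155.8, 62.8, 67.6] 0.95
fit [ 0.5261 -0.1791] 176.4 1-IoU 0.091 ring [ 0.52360527 -0.17858418  0.074     ]
0.015
[205.3, 155.9, 59.5, 63.0] 0.84
fit [ 0.525  -0.1793] 177.8 1-IoU 0.158 ring [ 0.5227178  -0.17838787  0.077     ]
[236.0, 187.7] 0.75 [ 0.52353124 -0.18043061  0.041     ]
[529.1, 170.2] 0.59 [0.51704159 0.08769933 0.041     ]
scene [441.1 202.4] 0.93 [0.7253 0.3314 0.041 ]
scene [301.8 197.8] 0.65 [0.5306 0.0827 0.041 ]
side [350.8 221.2] 0.91 [0.5133 0.1212 0.041 ]
side [224.5 286.2] 0.81 [0.7227 0.3426 0.041 ]
side [354.2 151.6] 0.74 [ 0.5251 -0.1815  0.041 ]
```

```bash
python3 - <<'E'
from h import *
def ring(c,box):
    im=arm.camera(c); hsv=cv2.cvtColor(im,cv2.COLOR_RGB2HSV); m=((hsv[...,0]<8)|(hsv[...,0]>172))&(hsv[...,1]>150)&(hsv[...,2]>90)
    x0,y0,x1,y1=box; s=np.zeros_like(m); s[y0:y1,x0:x1]=m[y0:y1,x0:x1]; v,u=np.nonzero(s)
    (cx,cy),ax,an=cv2.fitEllipse(cv2.convexHull(np.c_[u,v].astype(np.int32))); print(c,len(u),cx,cy,ax); return cx,cy
a=ring('wrist',(200,150,275,235)); b=ring('side',(335,125,375,175))
X=tri(a,b,'wrist','side'); print(X,proj('wrist',X)-a,proj('side',X)-b)
k=arm.camera('scene'); s=cv2.imread('pics/s6.png')[:,:,::-1]
print(cv2.phaseCorrelate(np.float32(s[75:150,5:75].mean(2)),np.float32(k[255:330,125:195].mean(2))))
go([.5255,-.180,.085],87.9)
E
```

```text
wrist 1112 227.5424041748047 197.6940155029297 (44.83036422729492, 45.8343620300293)
side 98 354.73785400390625 141.91822814941406 (10.262803077697754, 14.918676376342773)
[ 0.5247822  -0.18028588  0.0697216 ] [[-0.02376357  0.26384545]] [[0.02832473 0.01208555]]
((0.01950869238656594, 0.44017424354191803), 0.9728258581514712)
t 29.03 pos [ 0.5302 -0.106   0.1513] shift [ 0.0022 -0.0741  0.0663] turn [-0.02  0.28 -0.06] F [-0.24 -1.19  0.76]
```

Ring triangulated at z about 0.070, where fully home is 0.072 at its top. I confirm by a light touch on the lens with shut fingers.

```bash
python3 -m crank '[[[0.001,-0.03,0],[0,0,0],0],[[0.002,-0.06,0],[0,0,0],0],[[0.0022,-0.0741,0],[0,0.2,0],0],[[0.0022,-0.0741,0],[0,0.2,0],0],[[0.0022,-0.0741,0.01],[0,0.2,0],0],[[0.0022,-0.0741,0.03],[0,0.2,0],0],[[0.0022,-0.0741,0.05],[0,0.2,0],0],[[0.0022,-0.0741,0.065],[0,0.2,0],0],[[0.0022,-0.0741,0.07],[0,0.2,0],0],[[0.0022,-0.0741,0.07],[0,0.2,0],0]]'
python3 -m crank '[[[0,0,0.002],[0,0,0],0],[[0,0,0.004],[0,0,0],0],[[0,0,0.006],[0,0,0],0],[[0,0,0.0075],[0,0,0],0],[[0,0,0.0085],[0,0,0],0],[[0,0,0.0095],[0,0,0],0],[[0,0,0.0098],[0,0,0],0],[[0,0,0.0098],[0,0,0],0],[[0,0,0.0098],[0,0,0],0],[[0,0,0.0098],[0,0,0],0]]'
```

```text
time: 29.87
position: [0.5247, -0.1783, 0.0795]
orientation: [[-0.999, 0.036, -0.002], [0.036, 0.999, 0.001], [0.002, 0.001, -1.0]]
wrist_force: [-0.2, 0.1, -0.3]
width: 0.0007
time: 30.7
position: [0.5252, -0.1776, 0.0723]
orientation: [[-0.999, 0.036, 0.0], [0.036, 0.999, 0.002], [-0.0, 0.002, -1.0]]
wrist_force: [-7.1, 5.0, 23.8]
width: 0.0006
```

Contact at z = 0.0723 where home is 0.072, so it is fully down. I retreat.

```bash
python3 -m crank '[[[0,0,-0.005],[0,0,0],0],[[0,0,-0.02],[0,0,0],0],[[0,0,-0.04],[0,0,0],0],[[0,0,-0.07],[0,0,0],0],[[0,0,-0.1],[0,0,0],0],[[0,0.03,-0.12],[0,0,0],0],[[0,0.06,-0.12],[0,0,0],0],[[0,0.075,-0.12],[0,0,0],0],[[0,0.075,-0.12],[0,0,0],0],[[0,0.075,-0.12],[0,0,0],0]]'
python3 - <<'E'
from h import *
o=arm.get_obs(); print(o['position'],o['wrist_force'])
im=arm.camera('wrist'); hsv=cv2.cvtColor(im,cv2.COLOR_RGB2HSV); m=((hsv[...,0]<8)|(hsv[...,0]>172))&(hsv[...,1]>150)&(hsv[...,2]>90)
n,l,st,c=cv2.connectedComponentsWithStats(m.astype(np.uint8))
for i in range(1,n):
    if st[i,4]>150: print(st[i],atz('wrist',c[i],.07).round(4))
k=arm.camera('scene'); s=cv2.imread('pics/s6.png')[:,:,::-1]; print(cv2.phaseCorrelate(np.float32(s[75:150,5:75].mean(2)),np.float32(k[255:330,125:195].mean(2))))
arm.camera('side')
for c,l in (('side','cam_blue_mid'),('side','cam_grey_mid'),('scene','cam_blue_mid')): print(l,[np.round(d['location'],1).tolist() for d in arm.landmark_of(c,l)[:2]])
E
```

```text
time: 31.53
position: [0.5281, -0.1024, 0.1929]
orientation: [[-0.999, 0.034, 0.001], [0.034, 0.999, 0.002], [-0.001, 0.002, -1.0]]
wrist_force: [0.0, -0.1, 0.5]
width: 0.0008
[ 0.52808951 -0.10236329  0.19293425] [ 0.03360396 -0.14437599  0.49183052]
[492 153  41  34 748] [0.5145 0.0815 0.07  ]
[217 169  39  39 842] [ 0.5238 -0.1806  0.07  ]
((0.03488429337985366, 0.3665579058124848), 1.0240949044404206)
cam_blue_mid [[381.6, 268.4]]
cam_grey_mid [[390.9, 325.2]]
cam_blue_mid [[342.0, 149.5]]
```

Everything is in place, so I hand in.

```bash
python3 -c "
from station import arm
print(arm.sign_off())"
```

```text
the job is handed in; nothing more can be done
None
```

The lid is open on its stop and the red-ringed camera head is home in the nest. I handed the job in at about 32 s of the 72 s allowed.

**Lid:** I took it by the handle and eased it back until the wrist force stepped by about 4 N, roughly 7–10 N on the stop. I backed off 0.5 mm and let go. The scene picture shows it staying there, with shifts under 0.5 px up to the last check.

**Camera head:** My first try at the nest caught on the pocket's +y edge, at about 40 N on the wrist. I backed off, shifted about 1 mm and it went in with little force, reaching the floor at 18 N.

**Last checks:**
- **Height:** a touch on the lens with shut fingers met it at 0.0723 m (fully home is 0.072 m). It read 24 N, more than the light touch I intended. Triangulating the ring gave 0.070 m.
- **Position:** the ring is at about (0.524, -0.180), against my nest estimate of (0.5265, -0.179), so within about 3 mm.
- **Squareness:** the outline fits gave yaws between 175.7° and 177.8°, against the box's 177.9°.
- **Bystanders:** in the side view the blue and white heads lie within 3 px of where they began; the other things were not checked.
- **Not viewed:** I had used all 12 pictures, so the seated head was checked by numbers only.

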